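# Load a torch cell into the bench charger

### The job

Put the large loose cell lying on the bench into the empty bay of the charger: set its flat end against the sprung contact and push that back, then press the button end down under the ledge until the cell lies level, held between the two contacts. Feel your way gently, never force the cell, and leave the other cells as they are.

Things in the scene. Friction and masses are not known exactly. Their poses are not given: they have to be found in the camera images.
- charger: Two-bay bench charger, grey, fixed, 144 (x) x 176 (y) mm, deck 35 mm high. Origin: centre of its underside on the bench, z up; x runs along the bays from the sprung to the fixed contacts, whose end faces roughly the robot. Empty bay's centre line at y = +42 mm, occupied bay's at -42. The empty bay is one dark cradle (floor, contacts, ledge); plastic and contacts are slippery (friction 0.25).
- bay_floor (a point): Charger x 15.5, y 42, z 35 mm: the empty cradle's floor, below the middle of a seated cell, for mid height. The cradle has been set by hand anywhere from 5 mm lower to 5 mm higher than this and stays there under load; its contacts and ledge go with it. Feel for it. Its sides rise 7 mm above the floor and centre the cell.
- bay_spring (a point): Charger x -9.5, y 42, z 51.5 mm: foremost point of the empty bay's sprung contact at rest, for mid height (really up to 5 mm higher or lower). A steel dome (3 mm radius) 16.5 mm above the bay floor, on a plate that reaches 24.5 mm above the floor; pushed back it goes to -x, into a housing at x -42 to -70, 24 mm above the floor.
- bay_contact (a point): Charger x 46, y 42, z 51.5 mm: centre of the empty bay's fixed contact, a brass face 16.5 mm above the bay floor that the button rests on, for mid height (really straight above or below, within 5 mm). Axes as the charger's. The block behind it is 40 mm wide.
- bay_ledge (a point): Charger x 41, y 42, z 69.2 mm: front lower edge of the retaining ledge over the fixed contact, for mid height (really within 5 mm up or down). 26 mm wide, underside 34.2 and top 38.2 mm above the bay floor. The cell goes in tilted some 40 degrees, flat end low, button end passing on the -x side of this edge; let go there it hangs tilted; 5 to 10 N down on the button end takes it home.
- contact (a joint): Travel of the empty bay's sprung contact towards charger -x, m: 0 at rest, 0.022 at its stop. It pushes back with 2.5 N plus 0.22 N per mm. It needs 0.010 to 0.014 to let the button end past the ledge; about 0.006 with the cell held under the ledge, 0.008 or more when the cell is nearly level but still in front of the ledge.
- cell: The large loose cell: dark sleeve, steel ends, round can 33 mm diameter and 59.5 mm long, with a steel button 10 mm wide standing 2 mm out of one end; about 160 g. It lies on the bench on its side (axis at 16.5 mm). Origin on the axis at mid-length of the can; x along the axis towards the button, which points roughly to the robot at the start.
- cell_button (a point): Centre of the outer face of the large cell's button, 31.75 mm from the cell's origin along its x.
- loaded_cell: A cell of the same size already charging in the charger's other bay, 84 mm beside the empty bay's centre line. Leave it alone. Origin and axes as for the large cell.
- small_cell: A smaller loose cell lying on the bench, 26 mm diameter, 48 mm long, button 2 mm. Not wanted: leave it. Origin on the axis at mid-length of the can, x towards its button.

How it is judged:
On the way:
1. the flat end has pushed the sprung contact back while the button end is still up (value of joint contact above 0.004 m and angle between the x axis of cell and the x axis of charger, either way round above 0.12 rad and distance between cell_button and bay_contact below 0.06 m), for 0.1 s.
At the end, for the whole second after the job is handed in: the large cell is level (within 0.04 rad) and in line with the bay (0.08 rad), button within 10 mm of bay_contact, at rest, held under the ledge between the contacts: the sprung contact is left pushed back by 4.5 to 7.8 mm (value of joint contact between 0.0045 and 0.0078 m and distance between cell_button and bay_contact below 0.01 m and angle between the x axis of cell and the x axis of charger, either way round below 0.08 rad and angle between cell's own x axis and vertical between 1.53 and 1.612 rad and linear speed of cell below 0.02 m/s); the robot touches nothing.
It fails at once if the cell is forced against the charger with more than 40 N (all contacts together) (contact force between cell and charger above 40 N).
It fails at once if the cell already charging is disturbed (moved more than 6 mm) (distance of loaded_cell from where it was at the start of the episode above 0.006 m).
It fails at once if the small cell is moved more than 20 mm (distance of small_cell from where it was at the start of the episode above 0.02 m).
It also fails if it takes over 70 s, if anything falls off the work surface, if the arm or the gripper's body presses on something with over 40 N, if the wrist force passes 120 N, or if a joint passes its speed limit or range.

### The arm

A 6-joint arm with a two-finger parallel gripper is mounted at the origin on the work surface. World frame = base frame: x ahead of the robot, y to its left, z up, the work surface at z = 0. Lengths are in m, angles in rad, forces in N, time in s.
With the tool pointing down it reaches from about 0.4 to 0.925 m from the base axis. Payload 12.5 kg.
Tool frame: the origin (TCP) lies at the very end of the fingers, on their centre line; the grasp point (between the pads) lies 19 mm behind it; z points along the fingers, y is the line along which they close (so a half turn about z gives the same grasp; the last joint's range is limited). The gripper opens to 95 mm and grips with 3 to 60 N. Pads are 20 mm wide; open, the fingers measure 119 mm over their backs; the gripper's body (75 mm by 180 mm) begins 59 mm behind the grasp point.
Start: joints at [-1.228, 0.491, 1.559, -0, 1.092, -0.106], TCP at [0.271, -0.563, 0.215] pointing down, gripper open.
Joint ranges: [-3.1, 3.1], [-0.84, 2.19], [0.05, 2.79], [-1.13, 4.28], [0.06, 2.93], [-2.69, 2.69]. Speed limits (rad/s): [2.22, 2.22, 2.79, 3.14, 3.14, 3.14].

### API

Orientations are given as a unit quaternion [w, x, y, z].
In Python, from bench import sensors, read_camera, workorder gives the robot as it stands.
- The arm moves only by the tool servo_tool, never from a script. Its argument "targets" is a list that holds one entry, the list of rows, each a list of 5 numbers: the opening, from 0 (shut) to 1 (fully open), then the shift along the tool's x, y, z in mm, then the turn about the tool's z in rad. A call has 1 to 10 rows; each row shifts and turns the commanded pose from where the row before left it, along the tool's axes as they then stand; what a row does not reach is not made up. A row lasts 1/8 s, in which the tool goes at most 62.5 mm and 10.7 degrees, less where a joint would pass 70% of its speed; a pose out of reach is approached as far as the arm can. A call with a gripper value outside its range is refused whole. The fingers move at their own pace and stop on an object; "grip_force" is the grip in N (left out, the last holds). Time passes only in rows, so rows that do not move let the fingers close. It gives the time, the measured TCP pose, the force, the opening and the grip force at its end, in the units of the state.
- sensors.get_state(): the state, without advancing time (a new reading comes with each control period).
- read_camera(name): name is "scene" or "side" or "wrist"; returns a dict with "frame" (384x512x3 uint8, blue, green, red), "depth" (384x512 float32, m along the optical axis (not along the pixel's ray), 0 where there is no reading), "camera_matrix" (3x3 intrinsics, pixels), "T" (4x4, takes a point from camera to world coordinates). Camera axes: x right, y up, looking along -z (the intrinsics and any distortion apply to the point x, -y, -z); pixel columns grow to the right and rows downward; lengths in m; the calibration is good to about 2 mm. A picture is of the moment at which its call begins.
- workorder.close_job(): hands the job in; it is judged then, once.
The state is a dict: "time_s": time; "joint_pos": joint angles; "joint_vel": joint speeds; "joint_efforts": joint torques, N m; "eef_pos": TCP position; "orientation": TCP orientation; "force": force on the tool from outside, world axes, zero at the start; "torque": the same for the moment, N m; "finger_gap": finger opening in m; "grasp_force": force on a finger pad.
Only numpy, scipy, OpenCV 4.12 (cv2) and the standard library are available. Lean on these libraries where they do the work, as an engineer would, in place of code of your own. Each camera call takes 0.05 s, during which the arm holds its last target. There are 200 camera calls.

## Working session

There is one attempt and no reset: what is moved stays moved. The work goes in short steps, Python scripts to look and compute and a tool call to move; the robot and the scene stay as the last step left them, time stands still between calls to the robot, and variables do not carry over. Pictures are saved under pics/ and viewed, at most 10 in all, crops included, and the job is handed in when it is done.

Besides the shell and the picture viewer there is one more tool, called after ">>>" by a JSON object that holds its "api" and its "payload". servo_tool: Moves the arm, as the interface text tells. Its arguments: {"type":"object","properties":{"targets":{"type":"array","items":{"type":"array","items":{"type":"array","items":{"type":"number"}}}},"grip_force":{"type":"number"}},"required":["targets"]}

```bash
mkdir -p pics; ls; cat > h.py <<'E'
import numpy as np, cv2
from bench import sensors, read_camera, workorder
def cam(n):
    c=read_camera(n); np.savez(f'{n}.npz',**c); return c
def pts(c):
    K=np.array(c['camera_matrix']);T=np.array(c['T']);d=c['depth']
    v,u=np.mgrid[:d.shape[0],:d.shape[1]]
    P=np.stack([(u-K[0,2])/K[0,0]*d,-(v-K[1,2])/K[1,1]*d,-d],-1)
    W=P@T[:3,:3].T+T[:3,3]; W[d==0]=np.nan; return W
E
python3 - <<'E'
from h import *
ims=[]
for n in('scene','side'):
    c=cam(n);print(n,c['camera_matrix'],np.round(c['T'],3));ims.append(c['frame'])
    cv2.imwrite(f'pics/{n}0.png',cv2.resize(c['frame'],None,fx=1.5,fy=1.5))
print(sensors.get_state())
E
```

```text
pics
scene [[370.34325207   0.         257.89172075]
 [  0.         370.34325207 191.15748296]
 [  0.           0.           1.        ]] [[ 0.253 -0.827  0.502  0.965]
 [ 0.968  0.219 -0.127 -0.12 ]
 [-0.005  0.518  0.855  0.791]
 [ 0.     0.     0.     1.   ]]
side [[476.28990999   0.         261.36429429]
 [  0.         476.28990999 198.98933708]
 [  0.           0.           1.        ]] [[-0.995  0.076 -0.071  0.447]
 [-0.101 -0.548  0.83   0.843]
 [ 0.025  0.833  0.553  0.634]
 [ 0.     0.     0.     1.   ]]
{'time_s': 0.1, 'joint_pos': array([-1.22759505e+00,  4.91519212e-01,  1.55936708e+00, -1.12739193e-05,
        1.09172574e+00, -1.05603965e-01]), 'joint_vel': array([ 7.88011190e-05, -7.80140142e-04, -3.38344451e-05,  1.81967525e-03,
        1.68636103e-03,  4.37846523e-04]), 'joint_efforts': array([ 2.24342708e-03, -6.13624549e+01, -2.58602768e+01,  6.93353126e-02,
        4.70128481e-02, -7.22934169e-05]), 'eef_pos': array([ 0.27112524, -0.56289639,  0.21411519]), 'orientation': array([-5.05507899e-04,  9.74926507e-01,  2.22526508e-01, -6.53743237e-05]), 'force': array([ 0.76998799, -0.37742182,  0.58411853]), 'torque': array([ 0.01141684, -0.01866992,  0.00885133]), 'grasp_force': 0.0, 'finger_gap': 0.09493137692752154}
```

View pics/scene0.png

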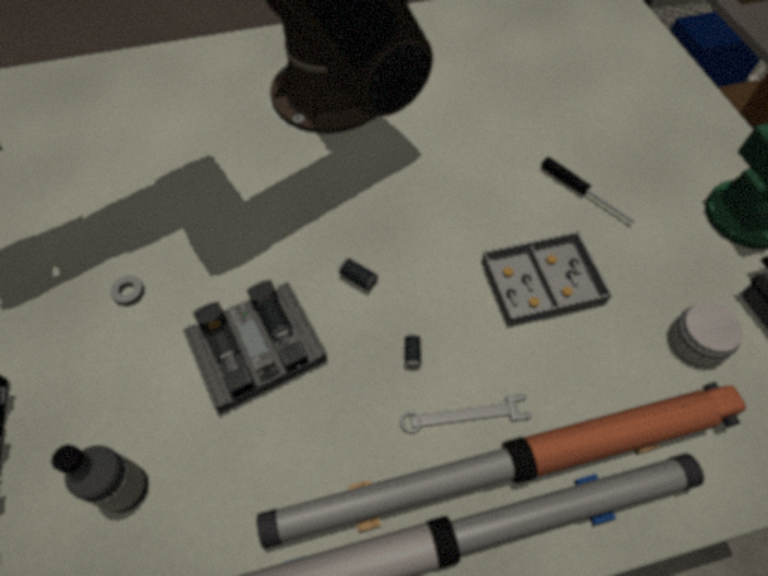

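View pics/side0.png

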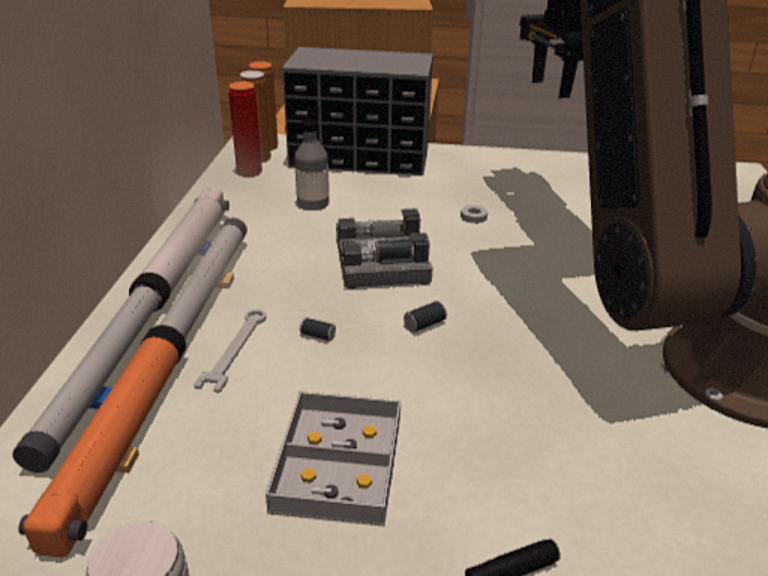

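The scene view shows the charger at about (255,345), with its empty bay on the left near (225,350). The large cell is at (358,275) and the small cell at (412,352). The side view shows the large cell at (425,317), the small cell at (318,329) and the charger at (385,255). Next I'll measure from both views.

```bash
python3 - <<'E'
from h import *
for n in('scene','side'):
    c=np.load(n+'.npz');W=pts(c)
    ok=(W[...,0]>.35)&(W[...,0]<.9)&(W[...,1]>-.5)&(W[...,1]<.2)
    print(n,'bench z',np.nanmedian(W[ok&(W[...,2]<.006)][:,2]))
    m=(ok&(W[...,2]>.007)&(W[...,2]<.12)).astype(np.uint8)
    k,l,s,ce=cv2.connectedComponentsWithStats(m)
    for i in range(1,k):
        if s[i,4]<60: continue
        p=W[l==i]; r=cv2.minAreaRect(p[:,:2].astype(np.float32)*1000)
        print(n,s[i],np.round(np.median(p,0),3),'ztop',np.round(np.percentile(p[:,2],[50,90,98]),4),'rect',np.round(r[0],1),np.round(r[1],1),round(r[2],1))
c=np.load('scene.npz');cv2.imwrite('pics/crop1.png',cv2.resize(c['frame'][170:285,110:300],None,fx=4,fy=4,interpolation=3))
E
```

```text
scene bench z -0.0005722236025633709
scene [321 165  34  52 357] [0.565 0.164 0.023] ztop [0.0228 0.0314 0.0332] rect [558.6 180.5] [130.9  38.5] 0.1
scene [225 172  27  22 329] [ 0.481 -0.048  0.028] ztop [0.0285 0.0323 0.0334] rect [475.  -47.5] [60.6 33.7] 43.2
scene [ 73 184  22  19 273] [ 0.404 -0.419  0.014] ztop [0.0136 0.016  0.0169] rect [ 403.1 -420.5] [50.1 50.7] 74.4
scene [ 122  187   96   89 5133] [ 0.568 -0.229  0.035] ztop [0.0349 0.0609 0.0705] rect [ 560.9 -227.6] [146.7 175.9] 14.4
scene [269 223  12  23 245] [0.634 0.001 0.022] ztop [0.0224 0.0255 0.0269] rect [630.7   2.5] [25.4 51.5] 74.6
scene [ 171  281  230   85 5691] [ 0.831 -0.027  0.048] ztop [0.0477 0.0546 0.0571] rect [826.4 -27.7] [ 59.8 454.9] 0.2
scene [  42  297   57   45 1336] [ 0.74  -0.41   0.087] ztop [0.0865 0.116  0.1192] rect [ 725.4 -425.8] [54.9 63.9] 46.4
scene [ 160  316  254   68 3389] [ 0.887 -0.047  0.05 ] ztop [0.0496 0.0563 0.0579] rect [883.2 -41.9] [483.8  33.5] 90.0
side bench z -0.0003731220431330007
side [196  97  24  42 818] [ 0.714 -0.404  0.068] ztop [0.0682 0.1107 0.1183] rec
[... 248 characters left out ...]
6] [49.3 52.4] 2.0
side [ 224  139   65   52 2613] [ 0.551 -0.18   0.036] ztop [0.0356 0.0606 0.07  ] rect [ 558.7 -225. ] [143.8 183. ] 14.4
side [269 200  29  21 382] [ 0.471 -0.036  0.025] ztop [0.0252 0.0321 0.0335] rect [470.7 -44.7] [63.3 33.2] 39.0
side [200 211  24  15 247] [0.627 0.01  0.02 ] ztop [0.0205 0.025  0.0264] rect [627.7   5.1] [26.1 48.3] 77.2
side [130 247  21  12  72] [0.75  0.126 0.008] ztop [0.0076 0.0085 0.0093] rect [748.6 130.3] [29.3 35.6] 83.7
side [196 260  71  21 744] [0.559 0.166 0.021] ztop [0.0213 0.031  0.0324] rect [555.6 180.2] [130.4  38.1] 0.0
side [214 278  16   6  61] [0.569 0.189 0.008] ztop [0.0084 0.0093 0.0097] rect [572.8 190.4] [28.4 14.3] 14.3
```

View pics/crop1.png

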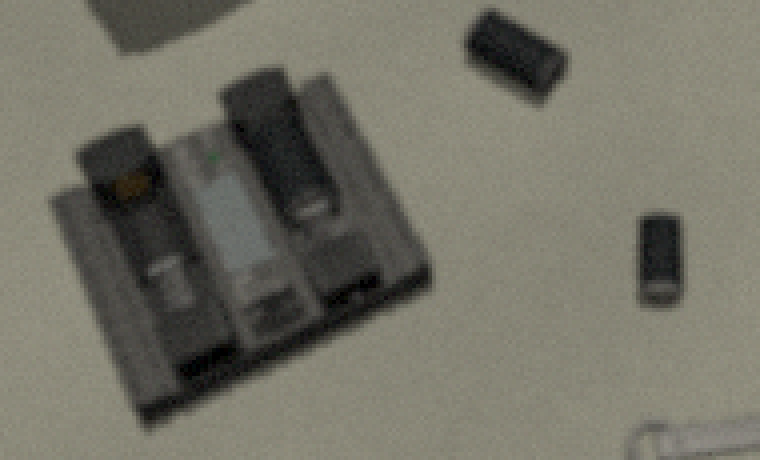

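The crop shows the charger's empty bay on the left, running from about (130,185) (brass contact) to (170,270) (sprung dome). The large cell is at (517,55) and the small cell at (660,260). I'm moving over the large cell.

>>> {"api": "servo_tool", "payload": {"targets": [[[1,40,-38,0,0],[1,40,-38,0,0],[1,40,-38,0,0],[1,40,-38,0,0],[1,40,-38,0,0],[1,40,-38,0,0],[1,40,-38,0,0],[1,40,-38,0,0],[1,40,-38,0,0],[1,40,-38,0,0]]]}}

```text
time_s: 1.35
eef_pos: [0.467, -0.0454, 0.2146]
orientation: [0.0, 0.975, 0.223, -0.0]
force: [0.2, -0.4, -0.5]
finger_gap: 0.0951
grasp_force: 0.0
```

>>> {"api": "servo_tool", "payload": {"targets": [[[1,0,0,0,-0.13],[1,0,0,0,-0.13],[1,0,0,0,0],[1,0,0,0,0]]], "grip_force": 3}}

```text
time_s: 1.85
eef_pos: [0.4666, -0.0473, 0.2145]
orientation: [-0.0, 0.938, 0.346, -0.0]
force: [-0.6, 1.2, 0.8]
finger_gap: 0.0951
grasp_force: 0.0
```

```bash
cat >> h.py <<'E'
def st():
    s=sensors.get_state();q=s['orientation'];a=np.degrees(2*np.arctan2(q[2],q[1]))
    print('t',round(s['time_s'],2),'tcp',np.round(s['eef_pos']*1e3,1),'toolx ang',round(a,2),'F',np.round(s['force'],1),'gap',round(s['finger_gap']*1e3,1),'gf',round(s['grasp_force'],1),'q',np.round(q,3));return s
def blobs(c,lo=.007,hi=.12):
    W=pts(c);ok=(W[...,0]>.35)&(W[...,0]<.75)&(W[...,1]>-.4)&(W[...,1]<.1)
    k,l,s,_=cv2.connectedComponentsWithStats((ok&(W[...,2]>lo)&(W[...,2]<hi)).astype(np.uint8))
    for i in range(1,k):
        if s[i,4]<150: continue
        p=W[l==i];r=cv2.minAreaRect(p[:,:2].astype(np.float32)*1000)
        print(s[i],'z',np.round(np.percentile(p[:,2],[50,90,98]),4),'rect',np.round(r[0],1),np.round(r[1],1),round(r[2],1))
    return W
E
python3 - <<'E'
from h import *
st();c=cam('wrist');print(np.round(c['T'],3));blobs(c)
cv2.imwrite('pics/w1.png',c['frame'])
E
```

```text
t 1.85 tcp [466.6 -47.3 214.5] toolx ang 40.43 F [-0.6  1.2  0.8] gap 95.1 gf 0.0 q [-0.     0.938  0.346 -0.   ]
[[ 0.649  0.728  0.223  0.53 ]
 [-0.761  0.62   0.189  0.007]
 [-0.001 -0.292  0.956  0.384]
 [ 0.     0.     0.     1.   ]]
[ 294    8   48   48 1152] z [0.0226 0.0249 0.0257] rect [628.5   3.7] [25.8 48.8] 75.3
[  323   123   184   139 14684] z [0.0346 0.0575 0.0667] rect [ 559.5 -226.2] [143.9 177.2] 14.4
[ 248  139   26   51 1259] z [0.0296 0.0319 0.0328] rect [472.5 -45.2] [59.7 31.7] 41.2
```

View pics/w1.png

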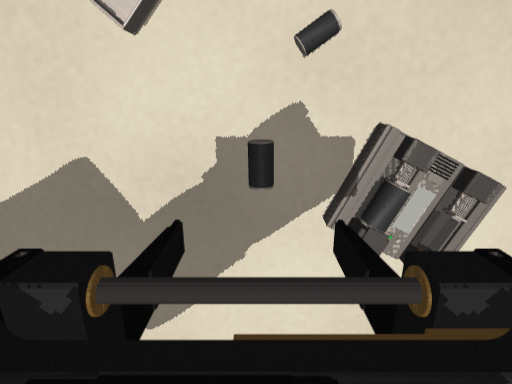

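The wrist view shows the cell at (261,163) between the open fingers, the small cell at (318,33) and the charger at (415,190). Descending to grip off-centre, on the button half.

>>> {"api": "servo_tool", "payload": {"targets": [[[0.8,-12,2.5,20,-0.013],[0.7,0,0,40,0],[0.6,0,0,40,0],[0.6,0,0,40,0],[0.6,0,0,30,0],[0.6,0,0,20,0],[0.6,0,0,16,0],[0.6,0,0,0,0],[0.6,0,0,0,0]]], "grip_force": 3}}

```text
time_s: 3.02
eef_pos: [0.4595, -0.0571, 0.0091]
orientation: [0.0, 0.936, 0.353, 0.0]
force: [-0.3, -0.6, -0.4]
finger_gap: 0.0569
grasp_force: 0.0
```

>>> {"api": "servo_tool", "payload": {"targets": [[[0.3,0,0,0,0],[0.2,0,0,0,0],[0.2,0,0,0,0],[0.2,0,0,0,0]]]}}

```text
time_s: 3.52
eef_pos: [0.4594, -0.057, 0.0088]
orientation: [0.0, 0.936, 0.353, 0.0]
force: [0.2, -0.9, 2.5]
finger_gap: 0.0333
grasp_force: 3.0
```

>>> {"api": "servo_tool", "payload": {"targets": [[[0.2,0,0,-3,0],[0.2,0,0,-4,0],[0.2,0,0,-4,0],[0.2,0,0,-4,0],[0.2,0,0,-4,0],[0.2,0,0,-4,0],[0.2,0,0,-4,0],[0.2,0,0,0,0]]]}}

```text
time_s: 4.53
eef_pos: [0.4594, -0.0569, 0.0359]
orientation: [0.0, 0.936, 0.353, 0.0]
force: [-0.5, 0.9, -0.9]
finger_gap: 0.0327
grasp_force: 3.0
```

```bash
python3 - <<'E'
from h import *
st();c=cam('side');f=c['frame'][170:260,230:350]
cv2.imwrite('pics/s2.png',cv2.resize(f,None,fx=5,fy=5,interpolation=3))
E
```

```text
t 4.53 tcp [459.4 -56.9  35.9] toolx ang 41.36 F [-0.5  0.9 -0.9] gap 32.7 gf 3.0 q [0.    0.936 0.353 0.   ]
```

View pics/s2.png

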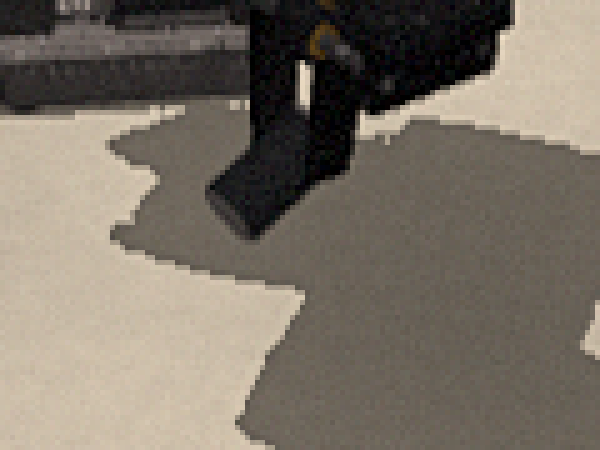

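The crop shows the cell tilted in the grip, with its flat end low at (230,215) and its button end up between the fingers. I'll tighten the grip to lock the tilt, then lift, turn and carry it to the bay.

>>> {"api": "servo_tool", "payload": {"targets": [[[0.2,0,0,0,0],[0.2,0,0,0,0],[0.2,0,0,-20,0],[0.2,0,0,-30,0],[0.2,0,0,-35,0],[0.2,0,0,-30,0.118],[0.2,0,0,0,0.118],[0.2,0,0,0,0.118],[0.2,0,0,0,0.117]]], "grip_force": 20}}

```text
time_s: 5.7
eef_pos: [0.4591, -0.0569, 0.1506]
orientation: [0.0, 0.992, 0.123, -0.0]
force: [-0.4, 0.3, -1.2]
finger_gap: 0.0323
grasp_force: 20.0
```

>>> {"api": "servo_tool", "payload": {"targets": [[[0.2,4,33,0,0],[0.2,4,33,0,0],[0.2,4,33,0,0],[0.2,4,33,0,0],[0.2,4,33,0,0],[0.2,5,33,0,0],[0.2,5,33,0,0],[0.2,0,0,0,0],[0.2,0,0,0,0]]]}}

```text
time_s: 6.82
eef_pos: [0.5451, -0.2726, 0.1502]
orientation: [-0.0, 0.992, 0.125, -0.0]
force: [-0.2, -0.2, -1.0]
finger_gap: 0.0327
grasp_force: 20.0
```

```bash
python3 - <<'E'
from h import *
s=st();e=s['eef_pos']
C=np.array([.5597,-.2263]);a=np.radians(14.4);ex=-np.array([np.cos(a),np.sin(a)]);ey=np.array([np.sin(a),-np.cos(a)])
print('tcp in charger',(e[:2]-C)@ex,(e[:2]-C)@ey)
for n in('side','wrist','scene'):
    c=cam(n);W=pts(c);X=(W[...,:2]-C)@ex;Y=(W[...,:2]-C)@ey
    if n=='wrist':cv2.imwrite('pics/w2.png',c['frame'])
    # cell points: below the tips, within |y-42|<19
    m=(W[...,2]>.09)&(W[...,2]<.19)&(abs(Y-.042)<.025)&(X>-.05)&(X<.06)
    print(n,m.sum())
    m&=c['frame'].max(-1)<80
    p=np.stack([X[m],Y[m],W[...,2][m]],-1)
    for z in np.arange(.09,.19,.01):
        q=p[(p[:,2]>=z)&(p[:,2]<z+.01)]
        if len(q)>5:print(round(z,2),len(q),np.round(np.r_[q.min(0),np.median(q,0),q.max(0)]*1e3,0))
E
```

```text
t 6.83 tcp [ 545.1 -272.6  150.2] toolx ang 14.36 F [-0.2 -0.2 -1. ] gap 32.7 gf 20.0 q [-0.     0.992  0.125 -0.   ]
tcp in charger 0.02568848160240256 0.04121256857000426
side 324
0.12 8 [-10.  26. 124.  -5.  29. 128.   1.  35. 130.]
0.13 36 [-16.  24. 130.  -2.  27. 136.  23.  31. 140.]
0.14 78 [-22.  21. 140.  -1.  27. 145.  40.  42. 150.]
0.15 90 [-17.  18. 151.   7.  28. 154.  43.  49. 160.]
0.16 58 [  2.  17. 160.  15.  33. 163.  36.  63. 170.]
0.17 30 [ 14.  17. 170.  18.  20. 175.  35.  65. 180.]
0.18 19 [ 14.  17. 181.  18.  20. 184.  35.  66. 190.]
wrist 6578
0.13 26 [-17.  24. 136. -15.  26. 139.  -9.  57. 140.]
0.14 834 [-23.  23. 140. -15.  41. 147.  15.  61. 150.]
0.15 1928 [-19.  19. 150.  -2.  40. 155.  25.  61. 160.]
0.16 2091 [ -1.  17. 160.  14.  40. 165.  34.  63. 170.]
0.17 835 [ 12.  17. 170.  22.  41. 173.  34.  65. 180.]
0.18 441 [ 12.  17. 180.  13.  57. 185.  33.  66. 190.]
scene 634
0.13 11 [-19.  26. 132. -16.  27. 138.  -7.  58. 140.]
0.14 95 [-24.  26. 140. -17.  41. 147.   4.  58. 150.]
0.15 192 [-22.  21. 150.  -3.  40. 155.  23.  60. 160.]
0.16 191 [ -5.  19. 160.  13.  41. 165.  32.  62. 170.]
0.17 73 [ 10.  17. 170.  22.  42. 173.  28.  63. 180.]
0.18 34 [ 11.  17. 180.  13.  42. 185.  30.  65. 190.]
```

View pics/w2.png

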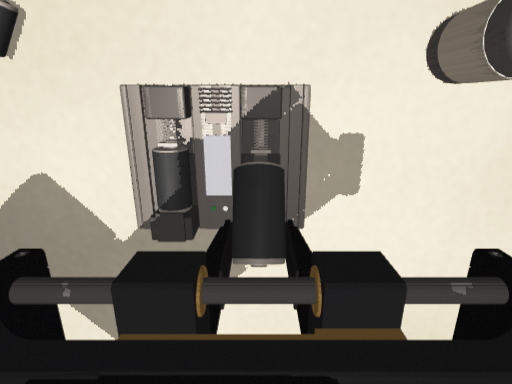

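The wrist view shows the cell over the empty bay at (259,210). Its flat end is towards the sprung contact, whose spring is at (262,135). The loaded cell is at (172,180). Before lowering, I'll measure the cradle's height and lateral centre from this view.

```bash
python3 - <<'E'
from h import *
C=np.array([.5597,-.2263]);a=np.radians(14.4);ex=-np.array([np.cos(a),np.sin(a)]);ey=np.array([np.sin(a),-np.cos(a)])
for n in('wrist','scene','side'):
    c=np.load(n+'.npz');W=pts(c);X=(W[...,:2]-C)@ex*1e3;Y=(W[...,:2]-C)@ey*1e3;Z=W[...,2]*1e3
    for nm,x0,x1 in(('housing',-68,-44),('plate',-20,-6),('ledge',40,75)):
        for yc in(42,-42):
            m=(X>x0)&(X<x1)&(abs(Y-yc)<28)&(Z>(30 if nm!='plate' else 45))&(Z<90)
            if m.sum()<10: continue
            h=Z[m];top=np.percentile(h,90)
            t=m&(Z>top-3)&(Z<top+3) if nm!='plate' else m
            print(n,nm,yc,m.sum(),'zmed top',round(np.median(Z[t]),1),'X',np.round(np.percentile(X[t],[2,98]),1),'Y',np.round(np.percentile(Y[t],[2,98]),1))
    m=(Z>32)&(Z<38)&(abs(Y)<110)&(abs(X)<90)
    print(n,'deck z',np.median(Z[m]),'Y',np.round(np.percentile(Y[m],[.5,99.5]),1),'X',np.round(np.percentile(X[m],[.5,99.5]),1))
E
```

```text
wrist housing 42 1556 zmed top 56.7 X [-67.8 -44.1] Y [25.  59.6]
wrist housing -42 1654 zmed top 53.1 X [-67.9 -44.7] Y [-58.1 -24. ]
wrist plate 42 162 zmed top 54.5 X [-19.5  -9.9] Y [33.9 50.9]
wrist plate -42 510 zmed top 57.8 X [-19.5  -6.3] Y [-54.5 -25.7]
wrist ledge 42 25 zmed top 33.7 X [40.6 62.5] Y [69.3 70. ]
wrist ledge -42 1787 zmed top 67.2 X [41.4 69.7] Y [-57.5 -24.2]
wrist deck z 34.139317961182805 Y [-86.4  87.7] X [-71.2  69.5]
scene housing 42 251 zmed top 57.3 X [-67.7 -44.7] Y [26.8 60.6]
scene housing -42 226 zmed top 53.6 X [-67.7 -44.9] Y [-56.6 -23.1]
scene plate 42 35 zmed top 54.4 X [-19.  -13.2] Y [35.  52.1]
scene plate -42 98 zmed top 56.6 X [-18.5  -6.5] Y [-54.5 -24.9]
scene ledge 42 111 zmed top 68.4 X [45.5 65.2] Y [23.6 28.6]
scene ledge -42 293 zmed top 67.3 X [40.7 68.3] Y [-57.2 -22.3]
scene deck z 34.46825238620643 Y [-85.5  88.9] X [-72.5  69.8]
side housing 42 145 zmed top 57.3 X [-67.1 -44.6] Y [23.  59.5]
side housing -42 157 zmed top 54.0 X [-67.  -44.3] Y [-60.8 -26.3]
side plate 42 16 zmed top 52.7 X [-18.1 -10.1] Y [32.7 53.6]
side plate -42 51 zmed top 54.1 X [-19.6  -6.7] Y [-58.4 -26.8]
side ledge 42 208 zmed top 71.0 X [42.6 70.2] Y [23.9 54.2]
side ledge -42 238 zmed top 67.4 X [42.1 69.7] Y [-63.3 -27.7]
side deck z 34.615918089981655 Y [-90.   87.3] X [-70.8  70.1]
```

The empty cradle's floor comes out at about z = 34 mm, from the housing top near 57.5 and the ledge near 71.5. Its centre line is at y ≈ 42.4. Now lowering in steps.

>>> {"api": "servo_tool", "payload": {"targets": [[[0.2,1.5,1,15,0],[0.2,0,0,20,0],[0.2,0,0,15,0],[0.2,0,0,8,0],[0.2,0,0,4,0],[0.2,0,0,4,0],[0.2,0,0,4,0],[0.2,0,0,0,0]]]}}

```text
time_s: 7.98
eef_pos: [0.547, -0.2739, 0.0806]
orientation: [0.0, 0.992, 0.125, -0.0]
force: [-1.6, -0.1, -0.1]
finger_gap: 0.0325
grasp_force: 20.0
```

```bash
cat >> h.py <<'E'
C=np.array([.5597,-.2263]);a=np.radians(14.4);ex=-np.array([np.cos(a),np.sin(a)]);ey=np.array([np.sin(a),-np.cos(a)])
def rep():
    s=st();e=s['eef_pos'];f=s['force'];print('charger tcp',np.round([(e[:2]-C)@ex*1e3,(e[:2]-C)@ey*1e3,e[2]*1e3],1),'F',np.round([f[:2]@ex,f[:2]@ey,f[2]],1))
def ridge(n='wrist'):
    # tilt and plate position from the top ridge of the cell
    c=cam(n);W=pts(c);X=(W[...,:2]-C)@ex*1e3;Y=(W[...,:2]-C)@ey*1e3;Z=W[...,2]*1e3
    z0=sensors.get_state()['eef_pos'][2]*1e3
    m=(abs(Y-42)<4)&(X>-60)&(X<60)&(Z>z0-45)&(Z<z0+40)
    o=[]
    for x in range(-44,50,4):
        k=m&(X>=x)&(X<x+4)
        if k.sum()>4:o.append((x+2,round(float(np.percentile(Z[k],80)),1)))
    print(n,o);return c
E
python3 - <<'E'
from h import *
rep();ridge();ridge('scene')
E
```

```text
t 7.97 tcp [ 547.  -273.9   80.6] toolx ang 14.37 F [-1.6 -0.1 -0.1] gap 32.5 gf 20.0 q [ 0.     0.992  0.125 -0.   ]
charger tcp [24.1 43.  80.6] F [ 1.6 -0.3 -0.1]
wrist [(-42, 56.8), (-38, 54.1), (-34, 54.2), (-30, 53.7), (-26, 54.7), (-22, 78.6), (-18, 80.9), (-14, 83.4), (-10, 85.5), (-6, 87.9), (-2, 90.2), (2, 92.5), (6, 94.7), (10, 97.0), (14, 99.1), (18, 101.3), (22, 103.7), (26, 104.9), (30, 104.8), (34, 96.7), (50, 71.9)]
scene [(-34, 47.8), (-30, 54.5), (-26, 72.5), (-22, 78.1), (-18, 80.7), (-14, 85.2), (-10, 87.7), (-6, 89.6), (-2, 91.7), (2, 92.2), (6, 96.5), (10, 97.4), (14, 98.0), (18, 101.4), (22, 104.6), (26, 105.4)]
```

>>> {"api": "servo_tool", "payload": {"targets": [[[0.2,0,0,1.5,0],[0.2,0,0,1.5,0],[0.2,2,0,0,0],[0.2,2,0,0,0],[0.2,2,0,0,0],[0.2,2,0,0,0],[0.2,0,0,0,0],[0.2,0,0,0,0]]], "grip_force": 30}}

```text
time_s: 9.07
eef_pos: [0.555, -0.2719, 0.0776]
orientation: [0.0, 0.992, 0.125, -0.0]
force: [-4.9, -1.6, 1.5]
finger_gap: 0.032
grasp_force: 30.0
```

```bash
python3 - <<'E'
from h import *
rep();ridge()
E
```

```text
t 9.07 tcp [ 555.  -271.9   77.6] toolx ang 14.37 F [-4.9 -1.6  1.5] gap 32.0 gf 30.0 q [ 0.     0.992  0.125 -0.   ]
charger tcp [15.9 43.  77.6] F [5.2 0.3 1.5]
wrist [(-42, 56.7), (-38, 54.8), (-34, 54.6), (-30, 75.8), (-26, 78.4), (-22, 80.7), (-18, 83.2), (-14, 85.1), (-10, 87.3), (-6, 89.7), (-2, 91.9), (2, 94.3), (6, 96.4), (10, 98.6), (14, 100.8), (18, 102.2), (22, 101.5), (26, 93.8), (42, 71.4), (46, 71.6)]
```

>>> {"api": "servo_tool", "payload": {"targets": [[[0.2,0,0,1.5,0],[0.2,0,0,1.5,0],[0.2,0,0,1.5,0],[0.2,0,0,1.5,0],[0.2,0,0,1.5,0],[0.2,0,0,1.5,0],[0.2,0,0,0,0]]]}}

```text
time_s: 10.0
eef_pos: [0.555, -0.2719, 0.0687]
orientation: [0.0, 0.992, 0.125, -0.0]
force: [-5.2, -2.0, 3.2]
finger_gap: 0.0323
grasp_force: 30.0
```

```bash
python3 - <<'E'
from h import *
rep();ridge()
E
```

```text
t 10.0 tcp [ 555.  -271.9   68.7] toolx ang 14.37 F [-5.2 -2.   3.2] gap 32.3 gf 30.0 q [ 0.     0.992  0.125 -0.   ]
charger tcp [15.9 43.  68.7] F [5.5 0.7 3.2]
wrist [(-42, 57.1), (-38, 55.1), (-34, 53.9), (-30, 67.4), (-26, 69.8), (-22, 72.2), (-18, 74.4), (-14, 76.2), (-10, 78.5), (-6, 80.7), (-2, 82.8), (2, 85.1), (6, 87.4), (10, 89.4), (14, 91.6), (18, 93.1), (22, 92.5), (26, 85.0), (42, 71.0), (46, 59.1)]
```

>>> {"api": "servo_tool", "payload": {"targets": [[[0.2,0,0,1,0],[0.2,0,0,1,0],[0.2,0,0,1,0],[0.2,0,0,1,0],[0.2,0,0,0,0]]]}}

```text
time_s: 10.68
eef_pos: [0.5549, -0.2719, 0.0648]
orientation: [0.0, 0.992, 0.125, -0.0]
force: [-6.6, -1.7, 4.9]
finger_gap: 0.0324
grasp_force: 30.0
```

```bash
python3 - <<'E'
from h import *
rep();ridge()
E
```

```text
t 10.68 tcp [ 554.9 -271.9   64.8] toolx ang 14.36 F [-6.6 -1.7  4.9] gap 32.4 gf 30.0 q [ 0.     0.992  0.125 -0.   ]
charger tcp [16.  43.  64.8] F [ 6.8 -0.   4.9]
wrist [(-42, 56.8), (-38, 54.8), (-34, 56.3), (-30, 64.0), (-26, 66.2), (-22, 68.4), (-18, 70.4), (-14, 72.5), (-10, 74.8), (-6, 77.1), (-2, 79.4), (2, 81.4), (6, 83.5), (10, 85.7), (14, 87.8), (18, 89.2), (22, 88.8), (26, 80.7), (42, 68.7), (46, 59.1)]
```

>>> {"api": "servo_tool", "payload": {"targets": [[[0.2,0,0,0,0],[0.2,-0.5,0,2,0],[0.2,-1,0,2,0],[0.2,-1,0,2,0],[0.2,-1,0,2,0],[0.2,0,0,0,0]]], "grip_force": 15}}

```text
time_s: 11.48
eef_pos: [0.5516, -0.2727, 0.0565]
orientation: [-0.0, 0.992, 0.125, -0.0]
force: [-3.3, -2.4, 2.1]
finger_gap: 0.0327
grasp_force: 15.0
```

```bash
python3 - <<'E'
from h import *
rep();ridge()
E
```

```text
t 11.47 tcp [ 551.6 -272.7   56.5] toolx ang 14.37 F [-3.3 -2.4  2.1] gap 32.7 gf 15.0 q [-0.     0.992  0.125 -0.   ]
charger tcp [19.4 43.  56.5] F [3.8 1.5 2.1]
wrist [(-42, 56.6), (-38, 54.0), (-34, 54.5), (-30, 54.3), (-26, 63.0), (-22, 65.1), (-18, 66.4), (-14, 67.6), (-10, 68.7), (-6, 70.1), (-2, 71.3), (2, 72.4), (6, 73.8), (10, 74.8), (14, 76.0), (18, 77.2), (22, 78.2), (26, 79.7), (30, 79.9), (46, 59.2)]
```

>>> {"api": "servo_tool", "payload": {"targets": [[[0.2,-0.5,0,1.5,0],[0.2,-0.5,0,1.5,0],[0.2,-0.5,0,1.5,0],[0.2,-0.5,0,1.5,0],[0.2,0,0,0,0]]]}}

```text
time_s: 12.15
eef_pos: [0.5497, -0.2732, 0.0505]
orientation: [-0.0, 0.992, 0.125, -0.0]
force: [-3.6, -0.0, 1.0]
finger_gap: 0.033
grasp_force: 15.0
```

```bash
python3 - <<'E'
from h import *
rep();ridge()
E
```

```text
t 12.15 tcp [ 549.7 -273.2   50.5] toolx ang 14.37 F [-3.6 -0.   1. ] gap 33.0 gf 15.0 q [-0.     0.992  0.125 -0.   ]
charger tcp [21.4 43.  50.5] F [ 3.5 -0.9  1. ]
wrist [(-42, 56.9), (-38, 54.0), (-34, 54.5), (-30, 53.8), (-26, 55.1), (-22, 62.4), (-18, 65.4), (-14, 66.2), (-10, 66.5), (-6, 67.3), (-2, 67.7), (2, 68.1), (6, 68.6), (10, 69.3), (14, 69.8), (18, 70.2), (22, 70.9), (26, 71.4), (30, 71.8), (34, 72.2)]
```

>>> {"api": "servo_tool", "payload": {"targets": [[[0.2,0,0,1,0],[0.2,0,0,1,0],[0.2,0,0,1,0],[0.2,0,0,0.7,0],[0.2,0,0,0,0]]]}}

```text
time_s: 12.82
eef_pos: [0.5498, -0.2732, 0.047]
orientation: [0.0, 0.992, 0.125, 0.0]
force: [-4.3, -0.2, 3.6]
finger_gap: 0.0327
grasp_force: 15.0
```

```bash
python3 - <<'E'
from h import *
rep();ridge()
E
```

```text
t 12.82 tcp [ 549.8 -273.2   47. ] toolx ang 14.37 F [-4.3 -0.2  3.6] gap 32.7 gf 15.0 q [0.    0.992 0.125 0.   ]
charger tcp [21.2 43.  47. ] F [ 4.2 -0.9  3.6]
wrist [(-42, 56.7), (-38, 54.9), (-34, 53.7), (-30, 54.8), (-26, 53.7), (-22, 57.4), (-18, 64.4), (-14, 65.7), (-10, 65.9), (-6, 66.0), (-2, 66.3), (2, 66.6), (6, 66.6), (10, 66.7), (14, 67.0), (18, 67.1), (22, 67.4), (26, 67.6), (30, 67.7), (34, 67.9), (50, 71.8)]
```

>>> {"api": "servo_tool", "payload": {"targets": [[[0.2,0,0,0.7,0],[0.2,0,0,0.7,0],[0.2,-1,0,0,0],[0.2,-1,0,0,0],[0.2,-1,0,0,0],[0.2,0,0,0,0]]]}}

```text
time_s: 13.62
eef_pos: [0.5482, -0.2737, 0.0455]
orientation: [0.0, 0.992, 0.125, 0.001]
force: [5.4, 3.0, -2.1]
finger_gap: 0.0325
grasp_force: 15.0
```

```bash
python3 - <<'E'
from h import *
rep();ridge()
E
```

```text
t 13.62 tcp [ 548.2 -273.7   45.5] toolx ang 14.35 F [ 5.4  3.  -2.1] gap 32.5 gf 15.0 q [0.    0.992 0.125 0.001]
charger tcp [23.  43.  45.5] F [-6.  -1.6 -2.1]
wrist [(-42, 56.9), (-38, 54.3), (-34, 54.1), (-30, 54.2), (-26, 54.5), (-22, 56.2), (-18, 57.6), (-14, 65.2), (-10, 65.8), (-6, 66.1), (-2, 65.7), (2, 65.7), (6, 65.9), (10, 65.9), (14, 65.8), (18, 65.7), (22, 66.0), (26, 66.0), (30, 65.8), (34, 66.1), (38, 65.6)]
```

>>> {"api": "servo_tool", "payload": {"targets": [[[0.2,1,0,0,0],[0.4,0,0,0,0],[0.5,0,0,0,0],[0.55,0,0,0,0],[0.55,0,0,0,0]]], "grip_force": 5}}

```text
time_s: 14.3
eef_pos: [0.5477, -0.2738, 0.0455]
orientation: [0.0, 0.992, 0.125, -0.0]
force: [0.4, -0.9, 0.5]
finger_gap: 0.0519
grasp_force: 0.0
```

>>> {"api": "servo_tool", "payload": {"targets": [[[0.55,0,0,-10,0],[0.55,0,0,-25,0],[0.55,0,0,-30,0],[0.55,0,0,-30,0],[0.55,0,0,-30,0],[0.55,0,0,0,0]]]}}

```text
time_s: 15.05
eef_pos: [0.5486, -0.2741, 0.1734]
orientation: [0.002, 0.992, 0.125, 0.002]
force: [0.6, -0.1, -0.4]
finger_gap: 0.0521
grasp_force: 0.0
```

```bash
sed -i "s/z0=sensors.*/z0=60/" h.py; python3 - <<'E'
from h import *
rep();c=ridge();ridge('scene')
cv2.imwrite('pics/w3.png',cv2.resize(c['frame'][60:320,100:400],None,fx=2.2,fy=2.2))
W=pts(c);X=(W[...,:2]-C)@ex*1e3;Y=(W[...,:2]-C)@ey*1e3;Z=W[...,2]*1e3
for x in(-10,0,10,20,30):
    k=(abs(X-x)<3)&(abs(Y-42)<14)&(Z>56);p=np.polyfit(Y[k]-42,Z[k]+0*X[k],2);print(x,'ridge y',42-p[1]/2/p[0])
E
```

```text
t 15.05 tcp [ 548.6 -274.1  173.4] toolx ang 14.37 F [ 0.6 -0.1 -0.4] gap 52.1 gf 0.0 q [0.002 0.992 0.125 0.002]
charger tcp [ 22.7  43.6 173.4] F [-0.6  0.3 -0.4]
wrist [(-42, 56.8), (-38, 54.0), (-34, 54.6), (-30, 53.6), (-26, 54.7), (-22, 56.7), (-18, 57.3), (-14, 65.0), (-10, 65.6), (-6, 65.9), (-2, 65.9), (2, 65.6), (6, 65.8), (10, 65.9), (14, 66.0), (18, 66.1), (22, 65.8), (26, 66.1), (30, 65.6), (34, 65.9), (38, 66.1), (42, 70.9), (46, 71.4), (50, 71.2)]
scene [(-38, 54.5), (-34, 56.5), (-22, 55.9), (-18, 60.8), (-14, 65.0), (-10, 66.1), (-6, 66.3), (-2, 66.4), (2, 66.2), (6, 67.2), (10, 67.7), (22, 66.3), (26, 66.2), (30, 66.8), (34, 67.2), (38, 67.8), (42, 71.0), (46, 72.4), (50, 71.6)]
-10 ridge y 196.37241435356708
0 ridge y 37.72161119886495
10 ridge y 42.76552717318232
20 ridge y 42.738992529800846
30 ridge y 42.75422522352819
```

View pics/w3.png

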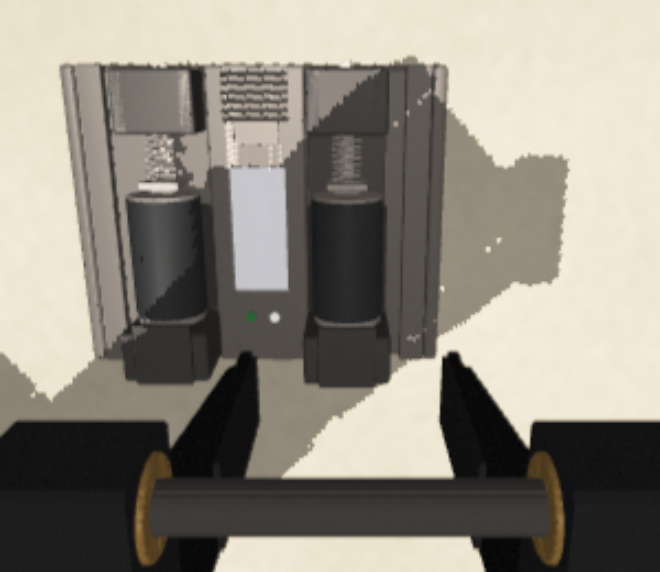

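The crop shows the cell lying level in the right-hand bay, spanning (347,195) to (347,320). Its button end is under the ledge, and it looks just like the charged cell beside it. The gripper is clear, so I'm handing in.

```bash
python3 -c "
from bench import workorder
print(workorder.close_job())"
```

```text
the job is handed in; nothing more can be done
None
```

The large cell lies level in the empty bay, held under the ledge between the two contacts, and the job is handed in after about 15 s; the judge's verdict was not shown to me.

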